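# Hang the microscope side lamp on its post and set its brightness

## Task

Hang the small lamp on the screw of the white post: put the wide part of the keyhole in its back plate over the screw head, slide the lamp down until the narrow slot sits on the screw, and let it hang there freely. Then turn the selector on the controller box clockwise from its end stop to the third click and let go. Leave the jar, cup, bottle and pen pot standing where they are.

Things in the scene. Friction and masses are not known exactly. Their poses are not given: they have to be found in the camera images.
- lamp: Loose lamp, 0.3 to 0.47 kg, standing on the table. Origin at its underside, below the grip point of its neck; x from back plate to lamp head, z up; start yaw within 1.4 rad of robot-forward. Upright back plate x -60 (back face) to -54 mm, 64 mm wide, 120 tall, with a keyhole. Head: round can, 50 mm diameter, 50 tall, centred at x +60 mm.
- neck (a point): Grip point: centre of the lamp's neck, lamp frame (0, 0, 31) mm, same axes. The neck is a straight grey bar, 16 mm wide (y), 30 mm tall (z 16 to 46 mm of the lamp), free between plate and head (x -54 to +35 mm). The balance point lies about 15 mm from here towards the head.
- slot_end (a point): Point on the back face of the lamp's plate where the screw's axis lies when fully hung: lamp frame (-60, 0, 98) mm, same axes. The slot is 10.5 mm wide and closed at its upper end, z 102 mm.
- hole (a point): Centre of the keyhole's wide hole, on the back face of the plate: lamp frame (-60, 0, 70) mm, same axes. Octagon 22 mm across flats, tapering at 45 degrees into the narrow slot above it. 28 mm from here to slot_end.
- stand: White fixed lamp post. Origin at table level under the post's centre; z up, x is the way its screw points (away from the robot, within 0.5 rad of forward). Base plate 130 x 120 x 18 mm; post 40 mm deep (x -20 to +20), 60 mm wide (y), top at z 180 mm.
- screw (a point): On the axis of the fixed steel screw at the post's front face: stand frame (20, 0, 150) mm, same axes. Shank 8 mm diameter, 9 mm long from face to head; head 16 mm diameter, 5 mm thick. The plate has 3 mm play between post and head. Hung, the lamp's x is along the stand's x, its origin 80 mm ahead of the post's centre and 52 mm above the table.
- controller: White fixed controller box 120 (x) x 100 (y) x 55 (z) mm, origin at the centre of its underside; the selector is in the middle of its top. Its yaw lies within 0.6 rad of the robot's forward direction.
- selector_grip (a point): On the selector's vertical axis, 75 mm above the table. Black grip bar 46 mm long, 13 mm wide, 62 to 88 mm above the table, on a 52 mm disc. This point's x axis lies along the bar and turns with it; white pointer mark on the -x end. At the end stop the bar lies along the controller's x axis, pointer towards its -x side.
- selector (a joint): Angle of the selector (rad): 0 at its end stop, where it starts, growing clockwise seen from above, up to 3.05. It snaps into a detent every 25 degrees (0.436 rad); third click = 1.309. A click takes about 0.1 N m and it jumps to the nearest detent when let go.
- jar: Bystander: pale lidded jar, 48 mm diameter, 62 mm tall, about 0.18 kg, origin at the centre of its underside.
- sieve_cup: Bystander: open steel cup, 58 mm diameter, 50 mm tall, about 0.22 kg, origin at the centre of its underside.
- wash_bottle: Bystander: white plastic bottle, 58 mm diameter, 160 mm tall, about 0.35 kg, origin at the centre of its underside.
- pen_pot: Bystander: green pot 58 mm diameter, 95 mm tall, with pens up to 140 mm above the table, about 0.35 kg, origin at the centre of its underside.

How it is judged:
By the outcome, as a careful person would: the job done as asked, in the order asked, and still so for the second after the job is handed in, with the robot touching nothing.
It also fails if it takes over 64 s, if anything falls off the work surface, if the arm or the gripper's body presses on something with over 40 N, if the wrist force passes 120 N, or if a joint passes its speed limit or range.

## Robot

A 7-joint arm with a two-finger parallel gripper is mounted at the origin on the work surface. World frame = base frame: x ahead of the robot, y to its left, z up, the work surface at z = 0. Lengths are in m, angles in rad, forces in N, time in s.
With the tool pointing down it reaches from about 0.4 to 0.925 m from the base axis. Payload 5.6 kg.
Tool frame: the origin (TCP) lies midway between the tips of the shut fingers; the grasp point (between the pads) lies 19 mm behind it (ctrl.grip_point_offset is the distance from the TCP to the grasp point, in m); z points along the fingers, y is the direction in which the jaws open and shut (so a half turn about z gives the same grasp; the last joint's range is limited). The gripper opens to 85 mm and grips with 20 to 120 N. Pads are 22 mm wide; open, the fingers measure 114 mm over their backs; the gripper's body (76 mm by 85 mm) begins 54 mm behind the grasp point. The pads swing forward as they close: fully open they stand 13 mm farther back than shut.
Start: joints at [-1.168, 0.468, -0.012, 1.603, 0.006, 1.071, -0.056], TCP at [0.28, 0.586, 0.231] pointing down, gripper open.
Joint ranges: [-2.53, 2.53], [-0.31, 2.02], [-1.57, 1.55], [0.28, 2.44], [-1.29, 4.43], [0.15, 1.84], [-2.92, 2.92]. Speed limits (rad/s): [2.57, 2.57, 3.14, 3.14, 3.14, 3.14, 3.14].

## Interface

Orientations are given as a unit quaternion [x, y, z, w].
In Python, from plant import ctrl gives the robot as it stands. The module is installed in compiled form; this text tells all that it offers.
- The arm moves only by the tool apply_moves, never from a script. Its argument "targets" is one flat list of numbers, 5 for each row, row after row: the opening, from 0 (shut) to 1 (fully open), then the shift along the tool's x, y, z in m, then the turn about the tool's z in rad. In form: [hand, dx, dy, dz, twist, hand, dx, dy, dz, twist, ...]. A call has 1 to 12 rows; each row is the pose to reach, as a shift and turn from the pose commanded when the call began, along the tool's axes at that moment; what a row does not reach only later rows make up. A row lasts 1/12 s, in which the tool goes at most 41.7 mm and 7.16 degrees, less where a joint would pass 70% of its speed; a pose out of reach is approached as far as the arm can. A call with a gripper value outside its range is refused whole. The fingers move at their own pace and stop on an object; "squeeze" is the grip in N (left out, the last holds). Time passes only in rows, so rows that repeat a pose let the fingers close. It gives the time, the measured TCP pose, the force and the opening at its end, in the units of the state.
- ctrl.sense(): the state, without advancing time (a new reading comes with each control period).
- ctrl.get_image(name): name is "side" or "top" or "wrist"; returns (picture, depth): 480x640x3 uint8, blue, green, red; 480x640 float32, m along the optical axis (not along the pixel's ray), 0 where there is no reading.
- ctrl.calibration(name): a dict with "fx", "fy", "cx", "cy" (pixels), "k1" (the pictures are not rectified: a ray, as slopes to the right and down, at radius r is drawn at 1 + k1 r^2 times it, then the intrinsics apply), "R" (3x3) and "t" (3): a world point X has camera coordinates R X + t; the wrist camera has in their place "mount" (4x4, takes a point from camera to tool coordinates, whose origin is the TCP and whose axes are the flange's). Camera axes: x right, y down, z forward; pixel columns grow to the right and rows downward; lengths in m; the calibration is good to about 2 mm. A picture is of the moment at which its call begins: read the wrist's pose just before it. calibration takes no time and is no camera call.
- ctrl.close_job(): hands the job in, once; it reports no verdict.
The state is a dict: "clock": time; "joint_pos": joint angles; "dq": joint speeds; "effort": joint torques, N m; "ee_pos": TCP position; "eef_rot": TCP orientation; "force": force on the tool from outside, world axes, zero at the start; "ft_torque": the same for the moment, N m; "finger_gap": finger opening in m.
Only numpy, scipy, OpenCV 4.12 (cv2) and the standard library are available. Lean on these libraries where they do the work, as an engineer would, in place of code of your own. Each camera call takes 0.05 s, during which the arm holds its last target. There are 200 camera calls.

## Working session

There is one attempt and no reset: what is moved stays moved. The work goes in short steps, Python scripts to look and compute and a tool call to move; the robot and the scene stay as the last step left them, time stands still between calls to the robot, and variables do not carry over. Pictures are saved under pics/ and viewed, about 8 in all and at most 12, crops included, and the job is handed in when it is done.

Besides the shell and the picture viewer there is one more tool, called after "Request:" as name(argument=value, ...) on one line, values as JSON. apply_moves: Moves the arm, as the interface text tells. Its arguments: {"type":"object","properties":{"targets":{"type":"array"},"squeeze":{"type":"number"}},"required":["targets"]}

```bash
mkdir -p pics; cat > h.py <<'E'
import numpy as np, cv2
from plant import ctrl
from scipy.spatial.transform import Rotation as Ro
def grab(n,tag):
    s=ctrl.sense(); im,d=ctrl.get_image(n)
    cv2.imwrite(f'pics/{tag}.png',im); np.savez(f'{tag}.npz',im=im,d=d,p=s['ee_pos'],q=s['eef_rot'],n=n); return im,d,s
def cam(tag):
    z=np.load(tag+'.npz'); n=str(z['n']); c=ctrl.calibration(n)
    if n=='wrist':
        T=np.eye(4); T[:3,:3]=Ro.from_quat(z['q']).as_matrix(); T[:3,3]=z['p']
        M=T@np.array(c['mount']); R=M[:3,:3].T; t=-R@M[:3,3]
    else: R=np.array(c['R']); t=np.array(c['t'])
    return z,c,R,t
def slopes(c,uv):
    uv=np.atleast_2d(uv).astype(float); a=(uv-[c['cx'],c['cy']])/[c['fx'],c['fy']]; s=a.copy()
    for _ in range(20): s=a/(1+c['k1']*(s**2).sum(1,keepdims=True))
    return s
def px(tag,uv,z=None):   # pixels->world, by depth or plane z
    Z,c,R,t=cam(tag); uv=np.atleast_2d(uv); s=slopes(c,uv); r=np.c_[s,np.ones(len(s))]
    o=-R.T@t; D=r@R
    if z is None: k=np.array([Z['d'][int(v),int(u)] for u,v in uv])
    else: k=(z-o[2])/D[:,2]
    return o+D*k[:,None]
def cloud(tag):
    Z,c,R,t=cam(tag); v,u=np.mgrid[:480,:640]; uv=np.c_[u.ravel(),v.ravel()]
    s=slopes(c,uv); d=Z['d'].ravel(); P=(np.c_[s,np.ones(len(s))]*d[:,None]-t)@R
    P[d==0]=np.nan
    return P.reshape(480,640,3)
def proj(tag,X):
    Z,c,R,t=cam(tag); p=np.atleast_2d(X)@R.T+t; s=p[:,:2]/p[:,2:]
    s=s*(1+c['k1']*(s**2).sum(1,keepdims=True)); return s*[c['fx'],c['fy']]+[c['cx'],c['cy']]
E
python3 - <<'E'
from h import *
for n in('top','side'): grab(n,n+'0')
s=ctrl.sense()
print({k:np.round(v,3) for k,v in s.items()},ctrl.grip_point_offset)
for n in('top','side'):
    z,c,R,t=cam(n+'0');print(n,-R.T@t,R[2])
print(ctrl.calibration('wrist'))
E
```

```text
{'clock': np.float64(0.1), 'joint_pos': array([-1.168,  0.468, -0.012,  1.604,  0.006,  1.071, -0.056]), 'dq': array([ 0.001, -0.003,  0.001, -0.003,  0.   , -0.002, -0.001]), 'effort': array([ 0.0000e+00, -5.3352e+01,  2.1000e-02, -2.5197e+01,  1.2000e-02,
        4.0000e-03,  0.0000e+00]), 'ee_pos': array([0.28 , 0.586, 0.23 ]), 'eef_rot': array([ 0.221,  0.975, -0.001, -0.   ]), 'force': array([ 0.675, -0.714,  0.003]), 'ft_torque': array([ 0.012, -0.015, -0.014]), 'finger_gap': np.float64(0.085)} 0.0187
top [0.37275695 0.00691334 1.18019638] [ 0.20037056 -0.01392062 -0.97962128]
side [ 0.53667822 -0.61949657  0.68906549] [ 0.03878024  0.7407355  -0.67067653]
{'fx': 368.3839681735782, 'fy': 368.3839681735782, 'cx': 316.0607884667228, 'cy': 240.81209489128733, 'k1': -0.06754063075141281, 'mount': array([[ 1.58764561e-04, -9.50893030e-01, -3.09519659e-01,
         7.98272184e-02],
       [ 9.99999843e-01, -1.51831714e-05,  5.59583545e-04,
         1.18407818e-03],
       [-5.36803583e-04, -3.09519700e-01,  9.50892879e-01,
        -1.43301579e-01],
       [ 0.00000000e+00,  0.00000000e+00,  0.00000000e+00,
         1.00000000e+00]])}
```

View pics/top0.png

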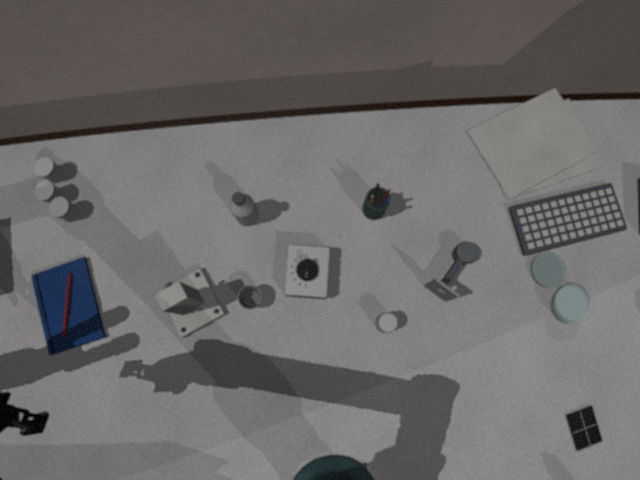

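View pics/side0.png

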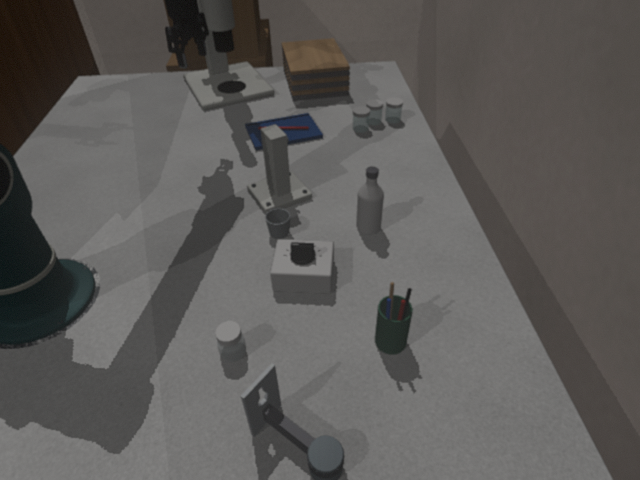

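The top view shows the stand around (190,298), cup (250,296), controller (307,271), lamp with its plate (447,290) and head (466,252), jar (387,322), bottle (243,208) and pen pot (376,201). The side view shows the lamp plate at (262,400), head at (326,458) and post at (278,165). Next I measure from the clouds of both views.

```bash
cat > m.py <<'E'
from h import *
T=cloud('top0'); S=cloud('side0')
def box(P,u0,u1,v0,v1,zlo,zhi):
    Q=P[v0:v1,u0:u1].reshape(-1,3); return Q[(Q[:,2]>zlo)&(Q[:,2]<zhi)]
def d(n,Q):
    if len(Q)<3: print(n,len(Q)); return
    r=cv2.minAreaRect((Q[:,:2]*1000).astype(np.float32))
    print(n,len(Q),'med',np.nanmedian(Q,0).round(4),'rect c',np.round(r[0],1),'sz',np.round(r[1],1),'ang',round(r[2],1))
B={'lamp':(420,490,235,305),'ctl':(280,335,238,302),'stand':(150,232,262,340),'jar':(370,402,308,335),'cup':(236,264,283,310),'bot':(225,262,188,228),'pen':(358,398,180,222)}
for n,b in B.items():
    Q=box(T,*b,.012,.3); print(n,np.histogram(Q[:,2],np.arange(0,.21,.01))[0])
lo={'lamp':(.1,.13),'ctl':(.045,.06),'stand':(.17,.19),'jar':(.05,.07),'cup':(.03,.06),'bot':(.1,.17),'pen':(.08,.1)}
for n,b in B.items(): d(n,box(T,*b,*lo[n]))
d('standbase',box(T,*B['stand'],.012,.03)); d('knob',box(T,*B['ctl'],.075,.1)); d('table',box(T,*B['lamp'],-.02,.008))
m=(T[...,2]>.012)&(T[...,2]<.1); Q=box(T,445,490,235,275,.03,.1); d('lamp head?',Q)
B2={'lamp':(235,350,360,480),'ctl':(268,338,235,300),'stand':(240,318,118,212)}
for n,b in B2.items():
    Q=box(S,*b,.012,.3); print('side',n,np.histogram(Q[:,2],np.arange(0,.21,.01))[0])
d('s stand top',box(S,*B2['stand'],.172,.19)); d('s base',box(S,*B2['stand'],.012,.024)); d('s ctl',box(S,*B2['ctl'],.05,.06)); d('s knob',box(S,*B2['ctl'],.08,.1))
d('s lamphead',box(S,300,350,430,480,.0,.1));d('s plate',box(S,238,285,365,435,.05,.13))
im=cv2.imread('pics/side0.png');i2=cv2.imread('pics/top0.png')
a=cv2.resize(im[355:480,230:355],(500,500),interpolation=3); b=cv2.resize(i2[230:310,415:495],(300,300),interpolation=3)
c=cv2.resize(i2[262:342,150:230],(300,300),interpolation=3)
o=np.zeros((600,800,3),np.uint8);o[:500,:500]=a;o[:300,500:]=b;o[300:,500:]=c
cv2.imwrite('pics/crop1.png',cv2.convertScaleAbs(o,alpha=1.6))
E
python3 m.py
```

```text
lamp [  0  39  47  71 448 192  26  27  20  35  26  79  30   0   0   0   0   0
   0   0]
ctl [   0   13   13   15   49 1782  237    5   97   22    0    0    0    0
    0    0    0    0    0    0]
stand [   0 1297  309   32   31   34   31   36   36   35   35   33   41   38
   40   69   40  298  271    0]
jar [  0  10  13  49   3  79 214   0   0   0   0   0   0   0   0   0   0   0
   0   0]
cup [ 0 27 36 39 92 42  0  0  0  0  0  0  0  0  0  0  0  0  0  0]
bot [  0  13  30  23  32  26  26  26  31  56 148 114  51  11   6  67  62   0
   0   0]
pen [  0  33  44  42  56  52  63  59  65 119  17  16  18  38   4   0   0   0
   0   0]
lamp 135 med [ 0.4609 -0.2867  0.118 ] rect c [ 461.2 -287.7] sz [64.6  7.4] ang 47.6
ctl 1818 med [0.5316 0.0171 0.0549] rect c [536.  17.] sz [100.2 121. ] ang 81.2
stand 569 med [0.4845 0.3023 0.1799] rect c [485.1 303.4] sz [40.2 60.2] ang 24.1
jar 293 med [ 0.3999 -0.1554  0.0614] rect c [ 399.7 -155.4] sz [42.2 41.7] ang 21.0
cup 173 med [0.4907 0.1666 0.0475] rect c [483.7 156.8] sz [56.7 56.3] ang 86.7
bot 459 med [0.6859 0.152  0.1168] rect c [690.8 154.9]
[... 632 characters left out ...]
  164    3    0    0    0    0
    0    0    0    0    0    0]
side stand [   0 1948  177   78  119   87   81   80   90   79   86   87   86   89
  106   94   97  222   81    0]
s stand top 285 med [0.4861 0.2971 0.1794] rect c [484.7 303.2] sz [39.8 65. ] ang 26.0
s base 2082 med [0.498  0.3392 0.016 ] rect c [505.5 459.2] sz [219.6 466.4] ang 3.9
s ctl 1664 med [0.5369 0.0009 0.0549] rect c [535.2  16.7] sz [101.5 120.1] ang 81.7
s knob 167 med [0.5361 0.0148 0.0869] rect c [535.4  18.4] sz [16.8 45.9] ang 84.1
s lamphead 2214 med [ 0.5493 -0.3635  0.0467] rect c [ 550.2 -349.9] sz [81.  73.6] ang 83.6
s plate 1078 med [ 0.4617 -0.2904  0.094 ] rect c [ 463.  -287.1] sz [64.9  8.2] ang 48.4
```

View pics/crop1.png

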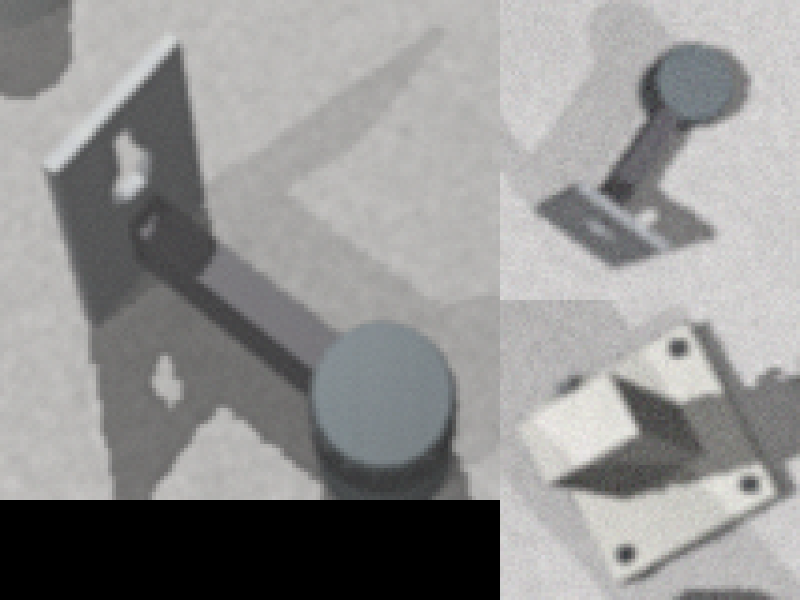

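```bash
cat > m2.py <<'E'
from h import *
T=cloud('top0'); S=cloud('side0')
def L(P,b):
    Q=P[b[2]:b[3],b[0]:b[1]].reshape(-1,3); return Q[~np.isnan(Q[:,0])]
for n,Q in(('top',L(T,(420,490,235,305))),('side',L(S,(235,350,360,480)))):
    pl=Q[(Q[:,2]>.085)&(Q[:,2]<.125)]; c,s,a=cv2.minAreaRect((pl[:,:2]*1000).astype(np.float32))
    c=np.array(c)/1000
    f=Q-[*c,0]; r=np.hypot(f[:,0],f[:,1]); H=Q[(r>.085)&(r<.15)&(Q[:,2]>.03)]
    hz=np.percentile(H[:,2],70); H=H[abs(H[:,2]-hz)<.006]
    hc,hr=cv2.minEnclosingCircle((H[:,:2]*1000).astype(np.float32)); hc=np.array(hc)/1000
    nb=Q[(r>.01)&(r<.085)&(Q[:,2]>.035)&(Q[:,2]<.06)]
    v=hc-c; yaw=np.arctan2(v[1],v[0])
    vx,vy,x0,y0=cv2.fitLine(nb[:,:2].astype(np.float32),cv2.DIST_HUBER,0,.001,.001).ravel()
    u=v/np.linalg.norm(v)
    print(n,'plate c',c,'s',s,'a',a,'head',hc,'hr',hr,'hz',hz,'dist',np.linalg.norm(v),'yaw',np.degrees(yaw),'neck yaw',np.degrees(np.arctan2(vy,vx)),'neckz',np.median(nb[:,2]),'O',c+u*.057)
E
python3 m2.py
cat >> h.py <<'E'
def yaw_now():
    s=ctrl.sense(); x=Ro.from_quat(s['eef_rot']).as_matrix()[:,0]; return s,np.arctan2(x[1],x[0])
def delta(grip,yawdeg,off=None):
    "grip point target -> tool shift, twist"
    s,y=yaw_now(); off=ctrl.grip_point_offset if off is None else off
    R=Ro.from_quat(s['eef_rot']).as_matrix(); tgt=np.array(grip)-[0,0,off]
    d=R.T@(tgt-s['ee_pos']); tw=-(np.radians(yawdeg)-y); tw=(tw+np.pi)%(2*np.pi)-np.pi
    print('shift',d.round(4),'twist',round(tw,4),'yaw now',np.degrees(y).round(2)); return d,tw
E
python3 -c "
from h import *
print(ctrl.sense()['clock']); delta((.5,.0,.28),154.5)"
```

```text
top plate c [ 0.46094366 -0.28741486] s (64.64422607421875, 8.238554000854492) a 47.62667465209961 head [ 0.54704498 -0.36157254] hr 28.61971664428711 hz 0.05033749878599103 dist 0.11363449814137697 yaw -40.73779290182408 neck yaw -41.940117 neckz 0.04577417904689615 O [ 0.50413279 -0.32461296]
side plate c [ 0.4629924  -0.28705621] s (64.92237854003906, 8.187020301818848) a 48.439178466796875 head [ 0.54749713 -0.36286569] hr 29.228342056274414 hz 0.05082184515451554 dist 0.11352588471428603 yaw -41.89538731278167 neck yaw -39.20728 neckz 0.04615798154106335 O [ 0.50542122 -0.32511925]
0.1
shift [-0.4511 -0.4339 -0.0301] twist -0.0008 yaw now 154.46
```

Request:
apply_moves(targets=[1, -0.45, -0.43, -0.03, 1.4, 1, -0.45, -0.43, -0.03, 1.4, 1, -0.45, -0.43, -0.03, 1.4, 1, -0.45, -0.43, -0.03, 1.4, 1, -0.45, -0.43, -0.03, 1.4, 1, -0.45, -0.43, -0.03, 1.4, 1, -0.45, -0.43, -0.03, 1.4, 1, -0.45, -0.43, -0.03, 1.4, 1, -0.45, -0.43, -0.03, 1.4, 1, -0.45, -0.43, -0.03, 1.4, 1, -0.45, -0.43, -0.03, 1.4, 1, -0.45, -0.43, -0.03, 1.4])

```text
clock: 1.1
ee_pos: [0.4573, 0.1175, 0.2555]
eef_rot: [0.799, 0.601, 0.0, -0.0]
force: [0.5, 0.3, -0.0]
finger_gap: 0.0856
```

```bash
python3 -c "
from h import *
print(ctrl.sense()['clock'],ctrl.sense()['ee_pos'],ctrl.sense()['joint_pos']); delta((.51,-.33,.22),-41.8)"
```

```text
1.1 [0.45730014 0.11746553 0.25546902] [-0.73518585  0.13061195  0.45449672  2.02135813 -0.06830381  1.00373833
 -0.52764232]
shift [-0.4154  0.1744  0.054 ] twist 2.02 yaw now 73.94
```

Request:
apply_moves(targets=[1, -0.415, 0.174, 0.03, 2.02, 1, -0.415, 0.174, 0.03, 2.02, 1, -0.415, 0.174, 0.03, 2.02, 1, -0.415, 0.174, 0.03, 2.02, 1, -0.415, 0.174, 0.03, 2.02, 1, -0.415, 0.174, 0.03, 2.02, 1, -0.415, 0.174, 0.03, 2.02, 1, -0.415, 0.174, 0.03, 2.02, 1, -0.415, 0.174, 0.03, 2.02, 1, -0.415, 0.174, 0.03, 2.02, 1, -0.415, 0.174, 0.03, 2.02, 1, -0.415, 0.174, 0.03, 2.02])

```text
clock: 2.1
ee_pos: [0.5098, -0.3353, 0.2252]
eef_rot: [0.994, -0.109, -0.0, 0.003]
force: [-1.1, 0.8, 0.7]
finger_gap: 0.0855
```

```bash
python3 -c "
from h import *
print(ctrl.sense()['clock'],ctrl.sense()['ee_pos'],ctrl.sense()['joint_pos']); delta((.51,-.33,.22),-41.8)"
```

```text
2.1 [ 0.50975034 -0.33532147  0.22523744] [-0.11670111  0.51815426  0.88302508  1.75566572 -0.44286489  1.07891335
 -0.87421559]
shift [-0.0009 -0.0054  0.0239] twist 0.5104 yaw now -12.56
```

Request:
apply_moves(targets=[1, 0, -0.005, 0.024, 0.51, 1, 0, -0.005, 0.024, 0.51, 1, 0, -0.005, 0.024, 0.51, 1, 0, -0.005, 0.024, 0.51, 1, 0, -0.005, 0.024, 0.51, 1, 0, -0.005, 0.024, 0.51])

```text
clock: 2.6
ee_pos: [0.5129, -0.322, 0.2009]
eef_rot: [0.937, -0.348, -0.0, 0.0]
force: [0.5, 1.0, -0.4]
finger_gap: 0.0856
```

```bash
python3 - <<'E'
from h import *
grab('wrist','w1')
Q=cloud('w1'); P=Q.reshape(-1,3); P=P[~np.isnan(P[:,0])]
near=np.hypot(P[:,0]-.505,P[:,1]+.325)<.12; P=P[near]
pl=P[(P[:,2]>.085)&(P[:,2]<.13)]
if len(pl)>10: print('plate',cv2.minAreaRect((pl[:,:2]*1000).astype(np.float32)),len(pl))
r=np.hypot(P[:,0]-.461,P[:,1]+.287)
H=P[(r>.09)&(P[:,2]>.044)&(P[:,2]<.06)]; print('head',cv2.minEnclosingCircle((H[:,:2]*1000).astype(np.float32)),np.median(H[:,2]))
nb=P[(r>.015)&(r<.08)&(P[:,2]>.04)&(P[:,2]<.055)]
print('neck',cv2.minAreaRect((nb[:,:2]*1000).astype(np.float32)),np.median(nb,0))
print(ctrl.sense()['ee_pos'],ctrl.sense()['joint_pos']); delta((.51,-.33,.22),-41.8)
E
```

```text
plate ((463.1690368652344, -286.1776123046875), (63.724822998046875, 7.434891223907471), 48.53428649902344) 2615
head ((549.246826171875, -362.9281921386719), 27.535314559936523) 0.05054309907208384
neck ((493.412109375, -313.04949951171875), (62.98878860473633, 76.87339782714844), 48.12860870361328) [ 0.49342082 -0.31349467  0.04650379]
[ 0.51301171 -0.32205236  0.20106992] [-0.19484684  0.5875912   0.98374813  1.78961536 -0.55365575  1.07004778
 -1.29125127]
shift [ 0.0029  0.008  -0.0002] twist 0.0188 yaw now -40.73
```

View pics/w1.png

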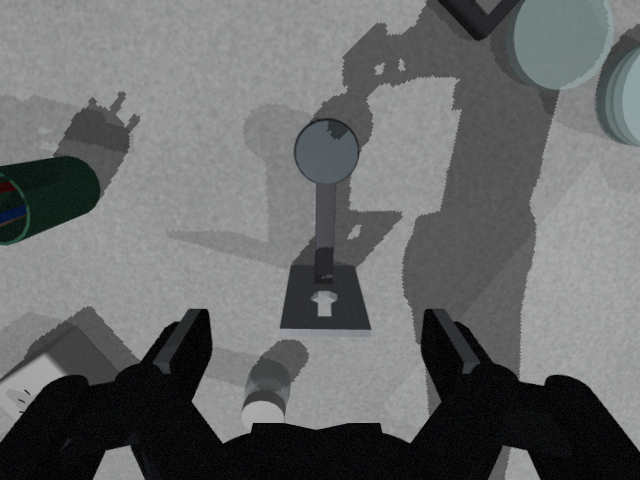

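```bash
python3 -c "
from h import *
delta((.5106,-.3293,.030),-41.6)"
```

```text
shift [0.003  0.007  0.1898] twist 0.0153 yaw now -40.73
```

Request:
apply_moves(targets=[1, 0.003, 0.007, 0.03, 0.015, 1, 0.003, 0.007, 0.07, 0.015, 1, 0.003, 0.007, 0.1, 0.015, 1, 0.003, 0.007, 0.13, 0.015, 1, 0.003, 0.007, 0.15, 0.015, 1, 0.003, 0.007, 0.17, 0.015, 1, 0.003, 0.007, 0.18, 0.015, 1, 0.003, 0.007, 0.189, 0.015, 1, 0.003, 0.007, 0.189, 0.015, 1, 0.003, 0.007, 0.189, 0.015])

```text
clock: 3.48
ee_pos: [0.511, -0.3299, 0.0129]
eef_rot: [0.934, -0.356, 0.0, 0.0]
force: [-0.4, 0.0, 0.0]
finger_gap: 0.0854
```

```bash
python3 -c "
from h import *
print(ctrl.sense()['ee_pos'],ctrl.sense()['force']);delta((.5106,-.3293,.030),-41.6)"
```

```text
[ 0.51102406 -0.32988358  0.0129059 ] [-0.38901875  0.02324807  0.00321832]
shift [-0.0007 -0.0002  0.0016] twist -0.0025 yaw now -41.75
```

Request:
apply_moves(targets=[0, 0, 0, 0, 0, 0, 0, 0, 0, 0, 0, 0, 0, 0, 0, 0, 0, 0, 0, 0, 0, 0, 0, 0, 0, 0, 0, 0, 0, 0, 0, 0, 0, 0, 0, 0, 0, 0, 0, 0], squeeze=70)

```text
clock: 4.15
ee_pos: [0.5109, -0.3297, 0.0128]
eef_rot: [0.934, -0.357, 0.0, -0.0]
force: [-2.0, 0.0, 4.9]
finger_gap: 0.0148
```

```bash
python3 - <<'E'
from h import *
s,y=yaw_now();print(s['ee_pos'],s['force'],s['finger_gap'],np.degrees(y))
E
```

```text
[ 0.51092699 -0.32971227  0.0128121 ] [-2.01712897  0.0202912   4.92884512] 0.014768341014966236 -41.78117099841194
```

Request:
apply_moves(targets=[0, 0, 0, -0.01, 0, 0, 0, 0, -0.04, 0, 0, 0, 0, -0.08, 0, 0, 0, 0, -0.12, 0, 0, 0, 0, -0.15, 0, 0, 0, 0, -0.18, 0, 0, 0, 0, -0.2, 0, 0, 0, 0, -0.21, 0, 0, 0, 0, -0.21, 0])

```text
clock: 4.9
ee_pos: [0.5113, -0.33, 0.2242]
eef_rot: [0.934, -0.357, 0.002, -0.0]
force: [-0.5, -0.2, -5.1]
finger_gap: 0.0152
```

```bash
python3 - <<'E'
from h import *
s,y=yaw_now();print(s['ee_pos'],s['force'],s['ft_torque'],s['finger_gap'],s['joint_pos'])
delta((.606,.358,.24),24.5)
E
```

```text
[ 0.51127287 -0.32995881  0.22422309] [-0.54081383 -0.19115675 -5.11250001] [ 0.01410547  0.05439343 -0.04805065] 0.015207056765357722 [-0.19795824  0.56709272  1.00913871  1.76522637 -0.53427197  1.1087426
 -1.31167813]
shift [-0.3877 -0.5761  0.0026] twist -1.1568 yaw now -41.78
```

Request:
apply_moves(targets=[0, -0.01, -0.014, 0, -0.03, 0, -0.03, -0.043, 0, -0.08, 0, -0.05, -0.073, 0, -0.15, 0, -0.07, -0.103, 0, -0.22, 0, -0.09, -0.133, 0, -0.28, 0, -0.11, -0.163, 0, -0.34, 0, -0.13, -0.193, 0, -0.4, 0, -0.15, -0.223, 0, -0.46, 0, -0.17, -0.253, 0, -0.52, 0, -0.19, -0.283, 0, -0.58, 0, -0.21, -0.313, 0, -0.64, 0, -0.23, -0.343, 0, -0.7])

```text
clock: 5.9
ee_pos: [0.5663, 0.0814, 0.2203]
eef_rot: [1.0, -0.013, -0.002, 0.0]
force: [1.4, 0.3, -3.9]
finger_gap: 0.0151
```

```bash
python3 - <<'E'
from h import *
s,y=yaw_now();print(s['ee_pos'],s['joint_pos'])
delta((.606,.358,.24),24.5)
E
```

```text
[0.56625088 0.08140198 0.22033813] [-0.85473253  0.44156382  0.85390306  1.84803276 -0.38451322  1.03017177
 -1.44145971]
shift [ 0.0325 -0.2775 -0.0013] twist -0.4538 yaw now -1.5
```

Request:
apply_moves(targets=[0, 0.004, -0.035, 0, -0.06, 0, 0.008, -0.07, 0, -0.12, 0, 0.012, -0.105, 0, -0.17, 0, 0.016, -0.14, 0, -0.23, 0, 0.02, -0.175, 0, -0.29, 0, 0.024, -0.205, 0, -0.34, 0, 0.027, -0.235, 0, -0.39, 0, 0.03, -0.26, 0, -0.43, 0, 0.032, -0.273, 0, -0.45, 0, 0.0325, -0.2775, 0, -0.454, 0, 0.0325, -0.2775, 0, -0.454, 0, 0.0325, -0.2775, 0, -0.454])

```text
clock: 6.9
ee_pos: [0.6085, 0.3533, 0.2215]
eef_rot: [0.978, 0.209, -0.001, 0.001]
force: [0.2, -0.2, -2.9]
finger_gap: 0.0155
```

```bash
python3 - <<'E'
from h import *
s,y=yaw_now();print(s['clock'],s['ee_pos'],s['joint_pos'],s['force'],s['ft_torque'])
delta((.606,.358,.24),24.5)
for n in('wrist','top','side'): grab(n,n+'2')
i=[cv2.imread(f'pics/{n}2.png') for n in('wrist','top','side')]
o=np.zeros((600,800,3),np.uint8)
o[:300,:400]=cv2.resize(i[0],(400,300)); o[:300,400:]=cv2.resize(i[1][220:340,80:240],(400,300),interpolation=3)
o[300:,:400]=cv2.resize(i[2][90:210,220:380],(400,300),interpolation=3)
o[300:,400:]=cv2.resize(i[0][200:440,160:480],(400,300),interpolation=3)
cv2.imwrite('pics/c2.png',cv2.convertScaleAbs(o,alpha=1.6))
E
```

```text
6.9 [0.60845354 0.35329777 0.22147806] [-1.00407132  0.63545715  0.66591426  1.49695983 -0.41064382  1.15433428
 -1.41419616] [ 0.23099652 -0.18931705 -2.87163996] [-0.07035362 -0.02455585 -0.00412118]
shift [-0.0003 -0.0053  0.0002] twist -0.0059 yaw now 24.16
```

View pics/c2.png

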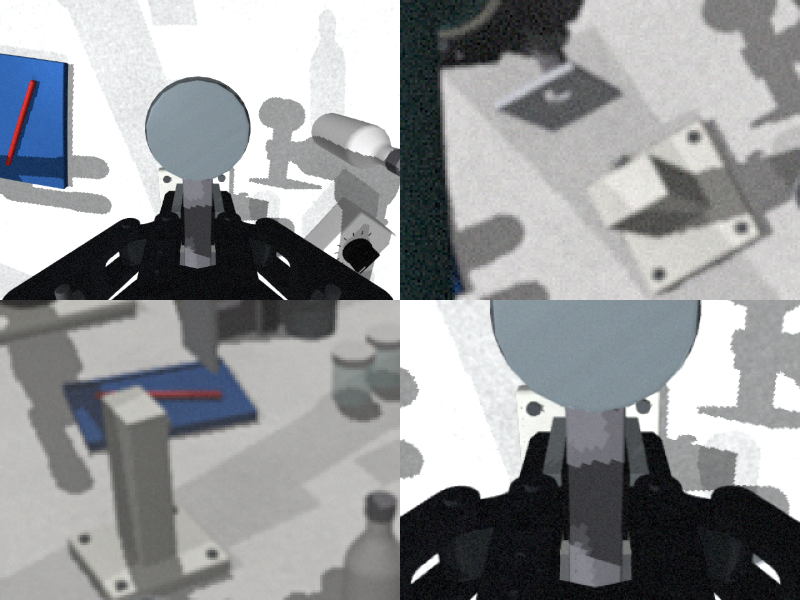

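The composite shows the lamp held level: the top-view plate at about (139,255), the screw head at about (168,284), and the screw in the side view at about (290,174). I'll measure the plate in the top camera's own frame, relative to the stand.

```bash
cat > m3.py <<'E'
from h import *
import sys
tag=sys.argv[1] if len(sys.argv)>1 else 'top2'
c0=np.array([.485,.3032]); a=np.radians(24.5); X=np.array([np.cos(a),np.sin(a)]); Y=np.array([-X[1],X[0]])
W=lambda x,y,z: np.r_[c0+x*X+y*Y,z]
sc=W(.0315,0,.15); print('screw head',sc,'px top',proj('top0',sc),'side',proj('side0',sc))
s=np.load(tag+'.npz'); R=Ro.from_quat(s['q']).as_matrix(); tilt=R[:,2]
y=np.arctan2(R[1,0],R[0,0]); print('tcp',s['p'],'yaw',np.degrees(y),'toolz',tilt)
P=cloud(tag).reshape(-1,3); P=P[~np.isnan(P[:,0])]
g=s['p']-R[:,2]*.0187
# predicted lamp origin offset from grip: -7mm along tool x, -31+... z
L=(P-g)@R ; L[:,2]*=-1; L[:,1]*=-1   # lamp-like axes about grip point: x fwd, y left, z up
pl=L[(L[:,0]>-.085)&(L[:,0]<-.045)&(abs(L[:,1])<.05)&(L[:,2]>-.06)&(L[:,2]<.12)]
print('plate pts',len(pl),'zmax',np.percentile(pl[:,2],[50,90,97,99.5]))
zt=np.percentile(pl[:,2],97); e=pl[pl[:,2]>zt-.006]
print('top edge: rect',cv2.minAreaRect((e[:,:2]*1000).astype(np.float32)),'y range',np.percentile(pl[:,1],[1,99]),'x med',np.median(e[:,0]),'z',np.median(e[:,2]))
bk=pl[(pl[:,2]<zt-.01)]; n=np.linalg.svd(bk-bk.mean(0),full_matrices=False)[2][2]; print('back plane normal (lampish)',n*np.sign(n[0]),'mean',bk.mean(0))
E
python3 m3.py
```

```text
screw head [0.51366378 0.31626284 0.15      ] px top [[168.19006362 284.35185537]] side [[285.77862857 139.47402749]]
tcp [0.60874542 0.35296138 0.22200881] yaw 24.12227033332353 toolz [-5.14711927e-04 -1.87340537e-03 -9.99998113e-01]
plate pts 786 zmax [0.0385232  0.08781881 0.0894763  0.09044843]
top edge: rect ((-65.23783111572266, 0.19304847717285156), (7.9327239990234375, 64.10823059082031), 0.9832408428192139) y range [-0.0324872   0.03165551] x med -0.06542068249153142 z 0.08793644032459276
back plane normal (lampish) [ 0.9997917   0.02001335 -0.0040016 ] mean [-0.06751463 -0.00134997  0.02529312]
```

```bash
cat > go.py <<'E'
from h import *
import sys
c0=np.array([.485,.3032]); a=np.radians(24.5); X=np.array([np.cos(a),np.sin(a)]); Y=np.array([-X[1],X[0]])
def show():
    s,y=yaw_now(); R=Ro.from_quat(s['eef_rot']).as_matrix(); g=s['ee_pos']-R[:,2]*.0187; v=g[:2]-c0
    print('t',round(s['clock'],2),'lamp O in stand mm',np.round([v@X*1e3-8.2,v@Y*1e3,g[2]*1e3-31],1),'F stand',np.round([s['force'][:2]@X,s['force'][:2]@Y,s['force'][2]],1),'M',np.round(s['ft_torque'],2),'gap',s['finger_gap'])
def to(x,y,z,yw=24.1): x,y,z=x/1e3,y/1e3,z/1e3; return delta(np.r_[c0+(x+.0082)*X+y*Y,z+.031],yw)
show()
if len(sys.argv)>1: to(*map(float,sys.argv[1:]))
E
python3 go.py 105 0 80
```

```text
t 7.05 lamp O in stand mm [125.3  -5.6 210.3] F stand [-0.2  0.1 -4.1] M [-0.02  0.02 -0.  ] gap 0.015213242340314084
shift [-0.0203 -0.0056  0.1303] twist 0.0008 yaw now 24.14
```

Request:
apply_moves(targets=[0, 0, -0.0056, 0.02, 0, 0, 0, -0.0056, 0.045, 0, 0, 0, -0.0056, 0.07, 0, 0, 0, -0.0056, 0.095, 0, 0, 0, -0.0056, 0.115, 0, 0, -0.005, -0.0056, 0.126, 0, 0, -0.01, -0.0056, 0.13, 0, 0, -0.015, -0.0056, 0.13, 0, 0, -0.02, -0.0056, 0.13, 0, 0, -0.02, -0.0056, 0.13, 0])

```text
clock: 7.88
ee_pos: [0.5877, 0.3526, 0.0941]
eef_rot: [0.978, 0.211, 0.001, -0.001]
force: [-0.2, -0.1, -3.9]
finger_gap: 0.0149
```

```bash
python3 go.py 105 0 80; python3 - <<'E'
from h import *
for n in('wrist','top','side'): grab(n,n+'3')
i=[cv2.imread(f'pics/{n}3.png') for n in('top','side')]
o=np.zeros((600,800,3),np.uint8)
o[:,:400]=cv2.resize(i[0][235:325,120:180],(400,600),interpolation=3)
o[:,400:]=cv2.resize(i[1][90:195,250:320],(400,600),interpolation=3)
cv2.imwrite('pics/c3.png',cv2.convertScaleAbs(o,alpha=1.6))
E
python3 m3.py top3
```

```text
t 7.88 lamp O in stand mm [105.7   2.3  81.8] F stand [-0.2  0.  -3.9] M [-0.06  0.01 -0.05] gap 0.014928742540155355
shift [-0.0007  0.0023  0.0018] twist 0.0037 yaw now 24.31
screw head [0.51366378 0.31626284 0.15      ] px top [[168.19006362 284.35185537]] side [[285.77862857 139.47402749]]
tcp [0.58821492 0.35302545 0.09422337] yaw 24.33049520753388 toolz [ 0.00185647  0.00176949 -0.99999671]
plate pts 511 zmax [0.04209197 0.08828144 0.09032973 0.09173318]
top edge: rect ((-65.70634460449219, 0.33456993103027344), (7.451351165771484, 62.633644104003906), 0.1573731154203415) y range [-0.03171139  0.03121041] x med -0.06577398391317282 z 0.08828143554705879
back plane normal (lampish) [0.99973202 0.02161523 0.00828685] mean [-0.06827807 -0.00187744  0.02732705]
```

View pics/c3.png

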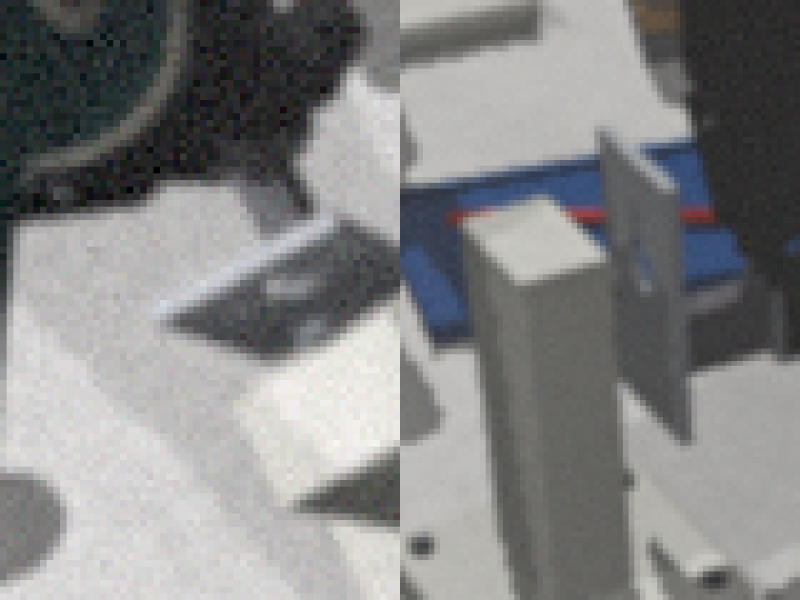

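Request:
apply_moves(targets=[0, -0.003, 0.002, 0.002, 0.008, 0, -0.005, 0.002, 0.002, 0.008, 0, -0.005, 0.002, 0.002, 0.008, 0, -0.005, 0.002, 0.002, 0.008])

```text
clock: 8.37
ee_pos: [0.584, 0.3488, 0.0903]
eef_rot: [0.978, 0.207, -0.0, 0.0]
force: [0.5, -0.1, -3.4]
finger_gap: 0.0148
```

```bash
python3 go.py 85 0 80; python3 go.py
```

```text
t 8.37 lamp O in stand mm [100.8   0.4  78. ] F stand [ 0.5 -0.3 -3.4] M [-0.07  0.05 -0.02] gap 0.01479552748840492
shift [-0.0158  0.0006 -0.002 ] twist -0.004 yaw now 23.87
t 8.37 lamp O in stand mm [100.8   0.4  78. ] F stand [ 0.5 -0.3 -3.4] M [-0.07  0.05 -0.02] gap 0.01479552748840492
```

Request:
apply_moves(targets=[0, 0, 0, 0, 0, 0, 0, 0, 0, 0, 0, 0, 0, 0, 0])

```text
clock: 8.62
ee_pos: [0.5842, 0.3489, 0.0904]
eef_rot: [0.978, 0.207, 0.0, 0.0]
force: [0.3, 1.0, -3.7]
finger_gap: 0.0151
```

```bash
python3 go.py 85 0 80
```

```text
t 8.62 lamp O in stand mm [101.    0.4  78.1] F stand [ 0.7  0.8 -3.7] M [-0.05  0.03  0.01] gap 0.015070094424126951
shift [-0.016   0.0006 -0.0019] twist -0.0039 yaw now 23.88
```

Request:
apply_moves(targets=[0, 0, 0.0005, -0.002, 0, 0, -0.003, 0.0005, -0.002, 0, 0, -0.006, 0.0005, -0.002, 0, 0, -0.009, 0.0005, -0.002, 0, 0, -0.011, 0.0005, -0.002, 0, 0, -0.011, 0.0005, -0.002, 0])

```text
clock: 9.12
ee_pos: [0.5736, 0.3438, 0.0924]
eef_rot: [0.978, 0.207, -0.0, -0.0]
force: [0.5, -0.7, -3.7]
finger_gap: 0.0153
```

```bash
python3 go.py 82 0 80
```

```text
t 9.12 lamp O in stand mm [89.3  0.2 80.1] F stand [ 0.2 -0.8 -3.7] M [-0.05  0.09 -0.01] gap 0.015327407628228708
shift [-0.0073  0.0003  0.0001] twist -0.0039 yaw now 23.88
```

Request:
apply_moves(targets=[0, -0.002, 0.0002, 0, 0, 0, -0.004, 0.0002, 0, 0, 0, -0.006, 0.0002, 0, 0, 0, -0.0075, 0.0002, 0, 0, 0, -0.0075, 0.0002, 0, 0])

```text
clock: 9.53
ee_pos: [0.5671, 0.3406, 0.0923]
eef_rot: [0.978, 0.207, -0.0, -0.0]
force: [-1.1, -0.6, -3.5]
finger_gap: 0.0148
```

```bash
python3 go.py 80 0 80
```

```text
t 9.53 lamp O in stand mm [82.1 -0.  80. ] F stand [-1.2 -0.1 -3.5] M [0.01 0.05 0.  ] gap 0.014791262258705709
shift [-0.0021  0.      0.    ] twist -0.0039 yaw now 23.88
```

Request:
apply_moves(targets=[0, -0.001, 0, 0, 0, 0, -0.002, 0, 0, 0, 0, -0.003, 0, 0, 0, 0, -0.003, 0, 0, 0])

```text
clock: 9.87
ee_pos: [0.5662, 0.3404, 0.0927]
eef_rot: [0.978, 0.207, 0.002, -0.0]
force: [4.7, 2.9, -6.9]
finger_gap: 0.0152
```

```bash
python3 go.py 80 0 80
```

```text
t 9.87 lamp O in stand mm [81.   0.2 80.4] F stand [ 5.5  0.6 -6.9] M [ 0.51 -0.81  0.18] gap 0.015202700976878045
shift [-0.0011  0.0002  0.0004] twist -0.0033 yaw now 23.91
```

Request:
apply_moves(targets=[0, 0.0033, 0, 0, 0, 0, 0.0033, 0, 0.003, 0, 0, 0.0033, 0, 0.006, 0, 0, 0.0033, 0, 0.009, 0, 0, 0.0033, 0, 0.012, 0, 0, 0.0033, 0, 0.012, 0])

```text
clock: 10.37
ee_pos: [0.5671, 0.3405, 0.0793]
eef_rot: [0.978, 0.207, -0.001, 0.0]
force: [-0.8, 0.4, -3.8]
finger_gap: 0.0147
```

```bash
python3 go.py 82.5 0 52
```

```text
t 10.37 lamp O in stand mm [82.  -0.1 67. ] F stand [-0.6  0.7 -3.8] M [0.02 0.08 0.01] gap 0.014726712542126359
shift [ 0.0006 -0.0001  0.015 ] twist -0.004 yaw now 23.87
```

Request:
apply_moves(targets=[0, 0.0003, 0, 0.003, 0, 0, 0.0003, 0, 0.006, 0, 0, 0.0003, 0, 0.009, 0, 0, 0.0003, 0, 0.012, 0, 0, 0.0003, 0, 0.0135, 0, 0, 0.0003, 0, 0.0135, 0])

```text
clock: 10.87
ee_pos: [0.5678, 0.3408, 0.0663]
eef_rot: [0.978, 0.207, -0.0, 0.0]
force: [-0.8, -1.4, -4.5]
finger_gap: 0.0152
```

```bash
python3 go.py 82.5 0 52
```

```text
t 10.87 lamp O in stand mm [82.7 -0.1 54. ] F stand [-1.3 -1.  -4.5] M [-0.02  0.02 -0.02] gap 0.015235429294463552
shift [-0.0002 -0.0001  0.002 ] twist -0.0038 yaw now 23.88
```

Request:
apply_moves(targets=[0, 0, 0, 0.0015, 0, 0, 0, 0, 0.003, 0, 0, 0, 0, 0.004, 0, 0, 0, 0, 0.004, 0])

```text
clock: 11.2
ee_pos: [0.5679, 0.341, 0.064]
eef_rot: [0.978, 0.207, -0.0, -0.0]
force: [-3.3, -0.9, 5.1]
finger_gap: 0.0153
```

```bash
python3 go.py 82.5 0 52
```

```text
t 11.2 lamp O in stand mm [82.9 -0.  51.7] F stand [-3.3  0.6  5.1] M [-0.43  1.07 -0.04] gap 0.015265858716921179
shift [-0.0004 -0.     -0.0003] twist -0.0038 yaw now 23.88
```

Request:
apply_moves(targets=[0, -0.0005, 0, -0.0012, 0, 0.1, -0.0005, 0, -0.0012, 0, 0.25, -0.0005, 0, -0.0012, 0, 0.5, -0.0005, 0, -0.0012, 0, 0.8, -0.0005, 0, -0.0012, 0, 1, -0.0005, 0, -0.0012, 0, 1, -0.0005, 0, -0.0012, 0, 1, -0.0005, 0, -0.0012, 0, 1, -0.0005, 0, -0.0012, 0])

```text
clock: 11.95
ee_pos: [0.5677, 0.3408, 0.0641]
eef_rot: [0.978, 0.207, 0.0, 0.0]
force: [0.4, 0.2, 0.2]
finger_gap: 0.0855
```

```bash
python3 go.py; python3 - <<'E'
from h import *
for n in('wrist','top','side'): grab(n,n+'4')
i=[cv2.imread(f'pics/{n}4.png') for n in('wrist','side')]
o=np.zeros((600,800,3),np.uint8)
o[:300,:400]=cv2.resize(i[0],(400,300))
o[:,400:]=cv2.resize(i[1][75:225,240:340],(400,600),interpolation=3)
o[300:,:400]=cv2.resize(i[0][220:460,160:480],(400,300))
cv2.imwrite('pics/c4.png',cv2.convertScaleAbs(o,alpha=1.6))
E
```

```text
t 11.95 lamp O in stand mm [82.6 -0.1 51.8] F stand [0.4 0.  0.2] M [-0.01 -0.07 -0.  ] gap 0.085456704813446
```

View pics/c4.png

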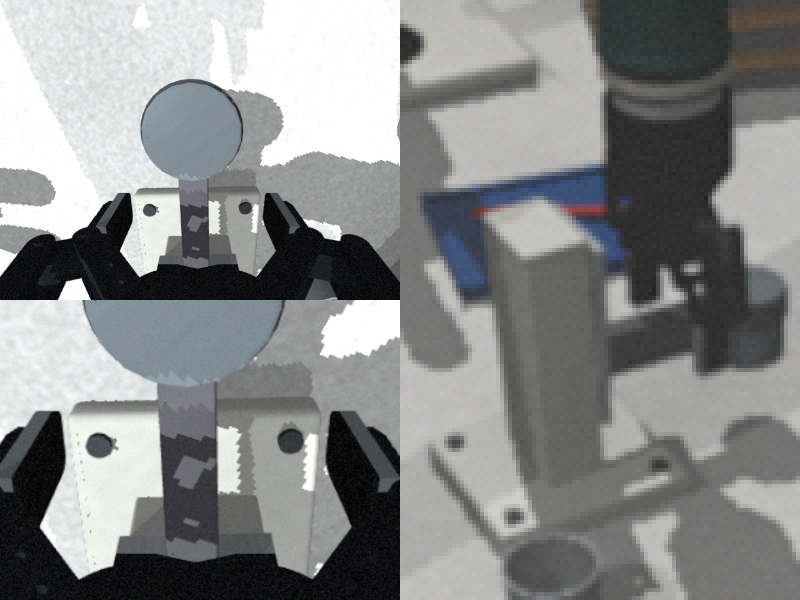

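The wrist view shows the neck free between the open pads, with the plate against the post. The side view shows the lamp hanging level, so I retreat straight up.

Request:
apply_moves(targets=[1, 0, 0, -0.01, 0, 1, 0, 0, -0.03, 0, 1, 0, 0, -0.06, 0, 1, 0, 0, -0.09, 0, 1, 0, 0, -0.12, 0, 1, 0, 0, -0.15, 0, 1, 0, 0, -0.18, 0, 1, 0, 0, -0.2, 0, 1, 0, 0, -0.21, -0.1, 1, 0, 0, -0.21, -0.2, 1, 0, 0, -0.21, -0.3])

```text
clock: 13.02
ee_pos: [0.568, 0.3408, 0.2762]
eef_rot: [0.936, 0.353, 0.001, -0.0]
force: [-0.3, 0.2, -1.1]
finger_gap: 0.0851
```

```bash
python3 - <<'E'
from h import *
s,y=yaw_now();print(s['clock'],s['ee_pos'],s['joint_pos'],s['force'])
delta((.5355,.0173,.25),171.1)
grab('top','top5')
E
cat > lampcheck.py <<'E'
from h import *
import sys
c0=np.array([.485,.3032]); a=np.radians(24.5); X=np.array([np.cos(a),np.sin(a)]); Y=np.array([-X[1],X[0]])
P=cloud(sys.argv[1]).reshape(-1,3); P=P[~np.isnan(P[:,0])]; L=np.c_[(P[:,:2]-c0)@X,(P[:,:2]-c0)@Y,P[:,2]]*1e3
h=L[(L[:,0]>105)&(L[:,0]<185)&(abs(L[:,1])<45)&(L[:,2]>60)&(L[:,2]<130)]
print(sys.argv[1],'head n',len(h)); 
if len(h)>20:
    t=h[abs(h[:,2]-np.percentile(h[:,2],90))<4]; print('expect (140,0,r25, z top~102)',cv2.minEnclosingCircle(t[:,:2].astype(np.float32)),np.median(t[:,2]))
p=L[(L[:,0]>12)&(L[:,0]<45)&(abs(L[:,1])<50)&(L[:,2]>140)&(L[:,2]<200)]; print('near plate top: x,z',np.median(p,0) if len(p) else None)
E
python3 lampcheck.py top5
```

```text
13.0167 [0.5680166  0.34081739 0.27621857] [-1.0361395   0.49736533  0.64025273  1.55771976 -0.31294391  1.18793068
 -1.18634988] [-0.32485849  0.24048183 -1.11147119]
shift [-0.2382  0.2214  0.0443] twist -2.2648 yaw now 41.34
top5 head n 492
expect (140,0,r25, z top~102) ((138.34738159179688, 3.196791172027588), 28.19866371154785) 98.77328707623498
near plate top: x,z [ 23.02590735  -2.95965484 173.41928643]
```

Request:
apply_moves(targets=[1, -0.02, 0.018, 0, -0.1, 1, -0.04, 0.036, 0, -0.22, 1, -0.06, 0.054, 0, -0.34, 1, -0.08, 0.074, 0, -0.46, 1, -0.1, 0.093, 0, -0.58, 1, -0.12, 0.112, 0, -0.7, 1, -0.14, 0.13, 0, -0.82, 1, -0.16, 0.149, 0, -0.94, 1, -0.18, 0.167, 0, -1.06, 1, -0.2, 0.186, 0, -1.18, 1, -0.22, 0.205, 0, -1.3, 1, -0.238, 0.221, 0, -1.4])

```text
clock: 14.07
ee_pos: [0.5329, 0.0155, 0.2747]
eef_rot: [0.489, 0.872, 0.0, 0.0]
force: [-0.1, -0.1, 0.0]
finger_gap: 0.0854
```

```bash
python3 - <<'E'
from h import *
s,y=yaw_now();print(s['clock'],s['ee_pos'],s['joint_pos'])
delta((.5355,.0173,.20),171.1)
E
```

```text
14.0667 [0.53294597 0.01551333 0.2746975 ] [-0.52017858  0.23068153  0.50488238  1.86874011 -0.12622452  1.07281979
  0.58171119]
shift [0.0002 0.0031 0.0934] twist -0.8676 yaw now 121.39
```

Request:
apply_moves(targets=[1, 0, 0.003, 0.02, -0.12, 1, 0, 0.003, 0.04, -0.24, 1, 0, 0.003, 0.06, -0.36, 1, 0, 0.003, 0.08, -0.48, 1, 0, 0.003, 0.093, -0.6, 1, 0, 0.003, 0.093, -0.72, 1, 0, 0.003, 0.093, -0.84, 1, 0, 0.003, 0.093, -0.8676, 1, 0, 0.003, 0.093, -0.8676, 1, 0, 0.003, 0.093, -0.8676])

```text
clock: 14.9
ee_pos: [0.5359, 0.019, 0.1814]
eef_rot: [0.08, 0.997, 0.0, 0.0]
force: [0.2, -0.4, 0.5]
finger_gap: 0.0856
```

```bash
python3 - <<'E'
from h import *
s,y=yaw_now();print(s['clock'],s['ee_pos'],s['joint_pos'])
delta((.5355,.0173,.0847),171.1)
grab('wrist','w6'); P=cloud('w6').reshape(-1,3); P=P[~np.isnan(P[:,0])]; P=P[np.hypot(P[:,0]-.5355,P[:,1]-.0173)<.03]
k=P[(P[:,2]>.076)&(P[:,2]<.1)]; print(cv2.minAreaRect((k[:,:2]*1000).astype(np.float32)),np.median(k[:,2]),len(k))
dk=P[(P[:,2]>.0575)&(P[:,2]<.07)]; print('disc z',np.median(dk[:,2]),len(dk))
cv2.imwrite('pics/w6.png',cv2.convertScaleAbs(cv2.imread('pics/w6.png'),alpha=1.5))
E
```

```text
14.9 [0.5359345  0.01903078 0.18139959] [-0.35960129  0.34045155  0.31817495  1.94589397 -0.13642408  0.87537798
  1.43955372]
shift [ 0.0002 -0.0018  0.1154] twist -0.005 yaw now 170.81
((535.5146484375, 19.79248809814453), (12.466018676757812, 45.62022018432617), 80.91020965576172) 0.0885459932698828 1260
disc z 0.06268310394105239 2520
```

View pics/w6.png

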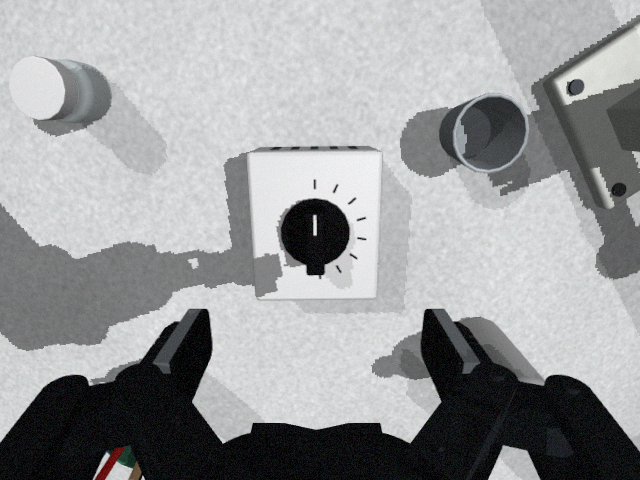

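The wrist view shows the knob at (315,232) with its pointer mark facing the robot (end stop) and the ticks running clockwise from there.

Request:
apply_moves(targets=[1, 0, -0.001, 0.03, -0.005, 1, 0, -0.001, 0.06, -0.005, 1, 0, -0.001, 0.085, -0.005, 1, 0, -0.001, 0.1, -0.005, 1, 0, -0.001, 0.11, -0.005, 1, 0, -0.001, 0.115, -0.005, 1, 0, -0.001, 0.115, -0.005, 0, 0, -0.001, 0.115, -0.005, 0, 0, -0.001, 0.115, -0.005, 0, 0, -0.001, 0.115, -0.005, 0, 0, -0.001, 0.115, -0.005, 0, 0, -0.001, 0.115, -0.005], squeeze=25)

```text
clock: 15.95
ee_pos: [0.5361, 0.0184, 0.0667]
eef_rot: [0.076, 0.997, 0.0, 0.001]
force: [-0.0, 1.1, 0.2]
finger_gap: 0.0253
```

Request:
apply_moves(targets=[0, 0, 0, 0, 0, 0, 0, 0, 0, 0, 0, 0, 0, 0, 0])

```text
clock: 16.2
ee_pos: [0.5359, 0.0182, 0.0665]
eef_rot: [0.076, 0.997, 0.0, 0.0]
force: [-1.7, -1.2, 4.9]
finger_gap: 0.0125
```

```bash
python3 - <<'E'
from h import *
s,y=yaw_now();print(s['clock'],s['ee_pos'],s['force'],s['ft_torque'],s['finger_gap'])
delta((.5355,.0183,.0847),171.1)
E
```

```text
16.2 [0.53590132 0.01818503 0.06651831] [-1.67435779 -1.16019522  4.88680347] [-0.17279945  0.29397853  0.00911646] 0.01247676085387514
shift [0.0004 0.0001 0.0005] twist 0.0028 yaw now 171.26
```

Request:
apply_moves(targets=[0, 0, 0, -0.001, 0.1, 0, 0, 0, -0.001, 0.22, 0, 0, 0, -0.001, 0.34, 0, 0, 0, -0.001, 0.46, 0, 0, 0, -0.001, 0.58, 0, 0, 0, -0.001, 0.7, 0, 0, 0, -0.001, 0.82, 0, 0, 0, -0.001, 0.94, 0, 0, 0, -0.001, 1.06, 0, 0, 0, -0.001, 1.18, 0, 0, 0, -0.001, 1.27, 0, 0, 0, -0.001, 1.31])

```text
clock: 17.2
ee_pos: [0.5361, 0.0183, 0.0666]
eef_rot: [0.669, 0.743, -0.0, 0.001]
force: [2.1, -0.3, -4.3]
finger_gap: 0.0122
```

Request:
apply_moves(targets=[0, 0, 0, 0, 0, 0, 0, 0, 0, 0, 0, 0, 0, 0, 0])

```text
clock: 17.45
ee_pos: [0.5361, 0.0184, 0.0667]
eef_rot: [0.667, 0.745, 0.0, 0.001]
force: [4.1, -0.2, -9.4]
finger_gap: 0.012
```

```bash
python3 - <<'E'
from h import *
s,y=yaw_now();print(s['clock'],s['ee_pos'],s['force'],s['ft_torque'],s['finger_gap'])
delta((.5355,.0183,.0857),171.1-75)
E
```

```text
17.45 [0.53608712 0.01836894 0.06667569] [ 4.1424374  -0.20559574 -9.39608054] [-1.66433454e-01 -1.00923775e+00  7.07592647e-04] 0.011968449947979914
shift [-0.     -0.0006 -0.0003] twist 0.0032 yaw now 96.29
```

Turned by 75°; now release and lift straight up.

Request:
apply_moves(targets=[0.2, 0, 0, 0, 0, 0.5, 0, 0, 0, 0, 1, 0, 0, 0, 0, 1, 0, 0, 0, 0, 1, 0, 0, 0, 0, 1, 0, 0, 0, 0, 1, 0, 0, -0.02, 0, 1, 0, 0, -0.05, 0, 1, 0, 0, -0.08, 0, 1, 0, 0, -0.11, 0, 1, 0, 0, -0.13, 0, 1, 0, 0, -0.13, 0])

```text
clock: 18.45
ee_pos: [0.5383, 0.0183, 0.2013]
eef_rot: [0.668, 0.744, 0.003, 0.002]
force: [0.3, -0.0, 0.1]
finger_gap: 0.0853
```

```bash
python3 - <<'E'
from h import *
s,y=yaw_now();print(s['clock'],s['ee_pos'],s['force'],s['finger_gap'])
for n in('wrist','top','side'): grab(n,n+'7')
def L(t,zl=.076):
    P=cloud(t).reshape(-1,3); P=P[~np.isnan(P[:,0])]; P=P[np.hypot(P[:,0]-.5355,P[:,1]-.018)<.03]; k=P[(P[:,2]>zl)&(P[:,2]<.1)]
    return cv2.minAreaRect((k[:,:2]*1000).astype(np.float32)) if len(k)>5 else None
print(L('wrist7'),L('side7'))
i=[cv2.imread(f'pics/{n}7.png') for n in('wrist','side')]
o=np.zeros((600,800,3),np.uint8)
o[:300,:400]=cv2.resize(i[0],(400,300)); o[300:,:400]=cv2.resize(i[1],(400,300))
o[:300,400:]=cv2.resize(i[0][130:310,200:440],(400,300),interpolation=3); o[300:,400:]=cv2.resize(i[1][90:240,230:430],(400,300),interpolation=3)
cv2.imwrite('pics/c7.png',cv2.convertScaleAbs(o,alpha=1.5))
E
python3 lampcheck.py top7; python3 lampcheck.py side7
sed -n 1,1p m.py >/dev/null; python3 - <<'E'
from h import *
for n,z,p in(('jar',.062,(.3997,-.1554)),('cup',.05,(.4837,.1568)),('bot',.13,(.6908,.1549)),('pen',.09,(.6845,-.1587))):
    for t in('top0','top7','side0','side7'):
        P=cloud(t).reshape(-1,3); P=P[~np.isnan(P[:,0])]; P=P[(np.hypot(P[:,0]-p[0],P[:,1]-p[1])<.045)&(P[:,2]>.03)&(P[:,2]<.2)]
        print(n,t,len(P),P.mean(0).round(4) if len(P) else '')
E
```

```text
18.45 [0.53831536 0.01825455 0.20126928] [ 0.25779343 -0.02913877  0.13856035] 0.08531996856093457
((536.5245361328125, 20.241626739501953), (12.922390937805176, 45.54633331298828), 6.702893257141113) ((535.343017578125, 16.78519058227539), (13.003313064575195, 46.324424743652344), 7.113935470581055)
top7 head n 495
expect (140,0,r25, z top~102) ((136.81863403320312, 2.9827637672424316), 29.61716651916504) 99.02623695238242
near plate top: x,z [ 23.08180951  -3.34393837 173.54006613]
side7 head n 120
expect (140,0,r25, z top~102) ((129.4947052001953, -10.129569053649902), 11.267218589782715) 97.84877649902606
near plate top: x,z None
jar top0 345 [ 0.3993 -0.1533  0.0574]
jar top7 344 [ 0.3992 -0.1532  0.057 ]
jar side0 728 [ 0.4024 -0.1631  0.0538]
jar side7 739 [ 0.4024 -0.1633  0.0534]
cup top0 173 [0.4875 0.1611 0.0453]
cup top7 114 [0.4911 0.1714 0.0441]
cup side0 365 [0.4844 0.1564 0.0417]
cup side7 368 [0.4843 0.1566 0.0416]
bot top0 679 [0.6826 0.151  0.1079]
bot top7 677 [0.6826 0.151  0.1081]
bot side0 1178 [0.6892 0.1399 0.0935]
bot side7 1177 [0.6892 0.1399 0.0934]
pen top0 549 [ 0.6833 -0.1578  0.0798]
pen top7 549 [ 0.6832 -0.1577  0.0797]
pen side0 1615 [ 0.6822 -0.1662  0.0789]
pen side7 1612 [ 0.6822 -0.1663  0.0789]
```

View pics/c7.png

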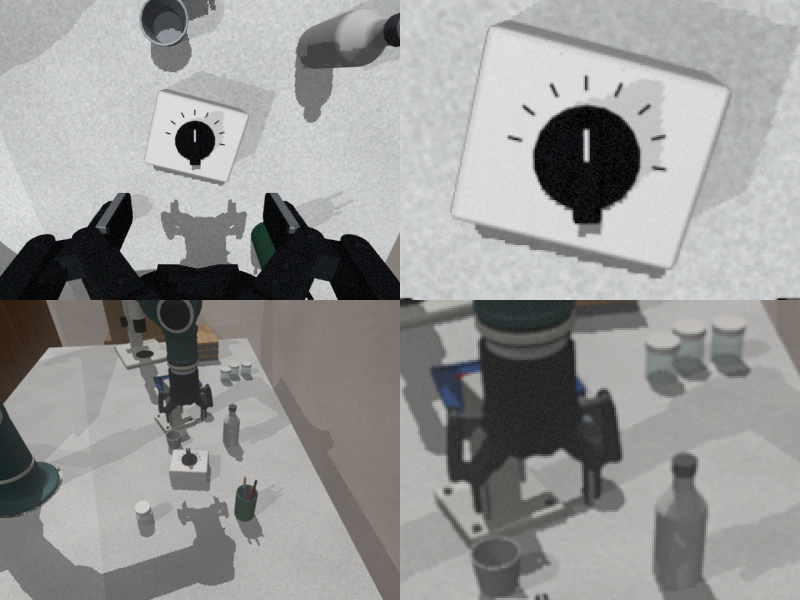

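```bash
python3 -c "
from plant import ctrl
print(ctrl.close_job(), ctrl.sense()['clock'])"
```

```text
the job is handed in; nothing more can be done
the job is handed in; nothing more can be done
```

The lamp hangs freely on the post's screw and the selector stands at its third click. The job was handed in at about 18.6 s on the robot's clock.

- **Lamp:** I gripped it by the neck and put the keyhole's wide hole over the screw head without contact. I touched the post lightly, about 5 N, to find its face, then slid the lamp down 28 mm until the screw took its weight. After release the gripper read about 0 N. The lamp's head was about 3 mm lower than a level lamp's and about 3 mm sideways by the top camera. I take these as tilt within the plate's play and camera error.
- **Selector:** I turned it 75° clockwise and let go. The wrist picture shows the pointer at the third tick after the start. The bar measured about 74° from its start, so it sits in the third detent within camera error.
- **Bystanders:** the jar, bottle and pen pot are within 1 mm of their starting places in both cameras, and so is the cup in the side camera. The top camera gave a cup position about 10 mm off with a third fewer points; I think the arm hid part of the cup there.
- **Checks that disagreed:** the wrist camera put the knob 2 to 3 mm to the left of where the top camera did, so I aimed between them. In the last side picture the gripper hid most of the lamp, so that lamp reading is not usable; the lamp check rests on the top camera.

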